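Box up a salvaged heat sink under a sliding lid

ROBOT

A 6-joint arm with a two-finger parallel gripper is mounted at the origin on a cart in front of the work surface, level with it; the furniture and walls round the work are solid. World frame = base frame: x ahead of the robot, y to its left, z up, the work surface at z = 0. Lengths are in m, angles in degrees, forces in N, time in s.
With the tool pointing down it reaches from about 0.4 to 0.825 m from the base axis. Payload 7 kg.
Tool frame: the origin (TCP) lies midway between the tips of the shut fingers; the grasp point (between the pads) lies 19 mm behind it; z points along the fingers, y is the line along which they close (so a half turn about z gives the same grasp; the last joint's range is limited). The gripper opens to 88 mm and grips with 3 to 60 N. Pads are 19 mm wide; open, the fingers measure 130 mm over their backs; the gripper's body (78 mm by 193 mm) begins 47 mm behind the grasp point.
Start: joints at [87.382, 20.546, 0.682, 0, -70.136, -16.507], TCP at [0.221, 0.638, 0.227] pointing down, gripper open.
Joint ranges: [-176.03, 176.03], [-82.01, 121.73], [-58.28, 71.71], [-173.87, 95.51], [-174.79, -0.11], [-173.66, 173.66]. Speed limits (degrees/s): [136.94, 136.94, 172.46, 180, 180, 180].

INTERFACE

Orientations are given as [roll, pitch, yaw] about the fixed x, y, z axes, in that order (R = Rz(yaw) Ry(pitch) Rx(roll)).
In Python, from plant import ctrl gives the robot as it stands.
- The arm moves only by the tool step_arm, never from a script. Its argument "rows" is a list of rows, each a list of 3 entries, a list of its own where there are three numbers: the closure, from 0 (fully open) to 1 (shut), then the shift along the world's x, y, z in mm, then the turn, a rotation vector about the world's x, y, z in rad. A call has exactly 5 rows; each row is the pose to reach, as a shift and turn from the pose commanded when the call began; what a row does not reach only later rows make up. A row lasts 1/12 s, in which the tool goes at most 41.7 mm and 7.16 degrees, less where a joint would pass 70% of its speed; a pose out of reach is approached as far as the arm can. A call with a gripper value outside its range is refused whole. The fingers move at their own pace and stop on an object; the grip force is fixed at half the most. Time passes only in rows, so rows that repeat a pose let the fingers close, or fill a call up. It gives the time, the measured TCP pose, the force, the opening and the grip force at its end, in the units of the state.
- ctrl.get_obs(): the state, without advancing time (a new reading comes with each control period).
- ctrl.snapshot(name): name is "scene" or "side" or "wrist"; returns the picture (400x640x3 uint8, red, green, blue); there is no depth.
- ctrl.camera_model(name): a dict with "intrinsics" (3x3 intrinsics, pixels), "distortion" ([k1, k2, p1, p2, k3] as OpenCV has them; the pictures are not rectified), "R" (3x3) and "t" (3): a world point X has camera coordinates R X + t. Camera axes: x right, y down, z forward; pixel columns grow to the right and rows downward; lengths in m; the calibration is good to about 2 mm. A picture is of the moment at which its call begins: read the wrist's pose just before it. camera_model takes no time and is no camera call; for the wrist camera it gives the pose at the moment of the call.
- ctrl.close_job(): hands the job in; it is judged then, once.
The state is a dict: "clock": time; "joint_pos": joint angles; "qvel": joint speeds; "tau": joint torques, N m; "tool_pos": TCP position; "orientation": TCP orientation; "force": force on the tool from outside, world axes, zero at the start; "moment": the same for the moment, N m; "opening": finger opening in m; "gripper_force": force on a finger pad.
Only numpy, scipy, OpenCV 4.12 (cv2) and the standard library are available. Lean on these libraries where they do the work, as an engineer would, in place of code of your own. Each camera call takes 0.05 s, during which the arm holds its last target. There are 200 camera calls.

TASK

Put the small heat sink into the open end of the parts box, then push the box's lid along its channel, over the little sprung ridge, until it is fully home against the end strip and the ridge has snapped up into the lid's slot. Feel for the end and do not ram the lid: keep the push under about 20 N. Leave the other things where they are.

Things in the scene. Friction and masses are not known exactly. Their poses are not given: they have to be found in the camera images.
- box: grey plastic parts box screwed to the table, 216 long x 132 wide x 48 high mm (x -100 to 116, y -66 to 66); origin on its underside, z up, +x the way the lid closes. Lid channel: floor at z = 40 mm, lips' top at 48, about 1.5 mm clearance. At the +x end an aluminium end strip stops the lid (stop face nominally at x = 88 mm); it is screwed on through slots and stands up to 12 mm either way: not measured, to be felt
- bay (a point): where a part fits: a point on the box's inner floor (4 mm above the table), at box x = 10 mm, y = 0; axes as the box's. The bay is 114 mm wide (box y -57 to 57) and runs from box x = -92 to at least 44 mm, where a black block (34 mm high, moves with the strip) carries the ridge. At the start it is open from above for box x between the lid's leading edge (-29 to -21 mm) and the block
- lid: blue sliding lid, 194 long x 122 wide x 3.5 mm thick, 0.14 kg; origin at the centre of its underside, axes as the box's. Starts in its channel, origin at box x = -126 to -118 mm. Home: origin at box x = -9 mm, plus or minus the 12 mm of the end strip. It slides with 0 to 3 N, rides over the ridge with about 6 to 12 N, then stops hard. Its slot for the ridge runs from 10 to 28 mm behind the leading edge
- lid_bar (a point): centre of the top of the lid's grip bar, which stands on its trailing edge: 10 mm thick (along x), 70 mm long (along y), 22 mm high above the lid's top; it can be pushed from behind (towards the box's +x) or pinched from above; 92 mm behind the lid's origin
- ridge (a joint): orange sprung ridge across the channel, 18 mm before the end strip's stop face (box x = 70 mm, give or take 12 with the strip); 0 m = fully up (4 mm above the channel's floor); reads 0.002 to 0.004 while the lid rides on it, and snaps back up only in the last 3 mm or so before the stop, when the lid's slot is over it
- heatsink_small: the small heat sink, silvery aluminium, fins up, 40 x 45 x 26 mm high, 0.12 kg; origin at the centre of its underside, x across its 40 mm width; can be grasped across either width
- heatsink_large: bystander: the larger silvery heat sink, 63 x 70 x 34 mm; origin at the centre of its underside
- tape: bystander: roll of black tape lying flat, 58 mm across, 19 mm high; origin at the centre of its underside
- pen: bystander: black and white marker pen lying on the table, 135 mm long; origin at the centre of its underside
Things that resemble listed ones, but are neither listed nor needed, are in the scene too. Of the things that look like the lid, the larger one is meant.

How it is judged (in metres and radians):
On the way, in this order (a step that is already met when the one before it is completed fails the run):
1. the small heat sink lies on the box's floor (x of heatsink_small in the frame of box between -0.092 and 0.062 m and y of heatsink_small in the frame of box between -0.057 and 0.057 m and z of heatsink_small in the frame of box below 0.012 m), for 0.2 s.
2. the lid rides on the ridge and holds it down (value of joint ridge above 0.0018 m and x of lid in the frame of box above -0.06 m).
At the end, for the whole second after the job is handed in: The lid is in its channel and home (its origin no farther back than box x = -22.5 mm, level, at rest), the sprung ridge has snapped up into its slot (down by less than 1 mm), and the small heat sink lies upright on the box's floor under it (all of step 1 and x of lid in the frame of box above -0.0225 m and value of joint ridge below 0.001 m and z of lid in the frame of box between 0.037 and 0.044 m and angle between lid's own z axis and vertical below 0.04 rad and linear speed of lid below 0.01 m/s and angle between heatsink_small's own z axis and vertical below 0.3 rad); the robot touches nothing.
It fails at once if the lid is rammed: the fingers press on it with more than 25 N and it presses on the box with more than 28 N (contact force between the fingers and lid above 25 N and contact force between lid and box above 28 N).
It fails at once if another thing is moved by more than 30 mm (distance of any of heatsink_large, tape, pen from where it was at the start of the episode above 0.03 m).
It also fails if it takes over 69 s, if anything falls off the work surface, if the arm or the gripper's body presses on something with over 40 N, if the wrist force passes 120 N, or if a joint passes its speed limit or range.

## Working session

There is one attempt and no reset: what is moved stays moved. The work goes in short steps, Python scripts to look and compute and a tool call to move; the robot and the scene stay as the last step left them, time stands still between calls to the robot, and variables do not carry over. Pictures are saved under pics/ and viewed, at most 10 in all, crops included, and the job is handed in when it is done.

Besides the shell and the picture viewer there is one more tool, called after "Emit:" by a JSON object that holds its "fn" and its "kwargs", one argument or row to a line. step_arm: Moves the arm, as the interface text tells. Its arguments: {"type":"object","properties":{"rows":{"type":"array"}},"required":["rows"]}

```bash
mkdir -p pics; cat > h.py <<'E'
import numpy as np, cv2
from plant import ctrl
def snap(n,f):
    m=ctrl.camera_model(n); im=ctrl.snapshot(n); cv2.imwrite('pics/'+f,cv2.cvtColor(im,cv2.COLOR_RGB2BGR)); np.savez('pics/'+f+'.npz',**{k:np.array(m[k]) for k in('intrinsics','distortion','R','t')}); return im
def w(f,uv,z):
    m=np.load('pics/'+f+'.npz'); p=cv2.undistortPoints(np.array([[uv]],float),m['intrinsics'],m['distortion'])[0,0]
    d=m['R'].T@np.array([p[0],p[1],1]); c=-m['R'].T@m['t']; return c+d*(z-c[2])/d[2]
def px(f,X):
    m=np.load('pics/'+f+'.npz'); return cv2.projectPoints(np.array(X,float).reshape(-1,1,3),cv2.Rodrigues(m['R'])[0],m['t'],m['intrinsics'],m['distortion'])[0][:,0]
E
python3 - <<'E'
from h import *
a=snap('scene','s0.png');b=snap('side','d0.png');snap('wrist','w0.png')
o=ctrl.get_obs();print(o['clock'],o['tool_pos'],o['orientation'],o['force'])
E
```

```text
0.15 [0.22107019 0.63737831 0.22584499] [ 1.79926604e+02 -7.53773392e-03 -1.91304724e+01] [-0.320693    0.0161072  -0.10545804]
```

View pics/s0.png

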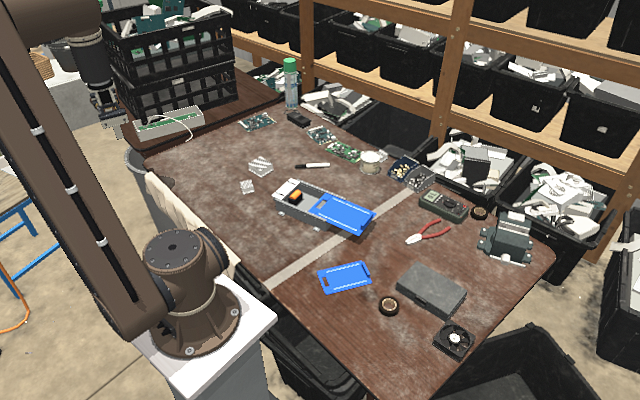

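View pics/d0.png

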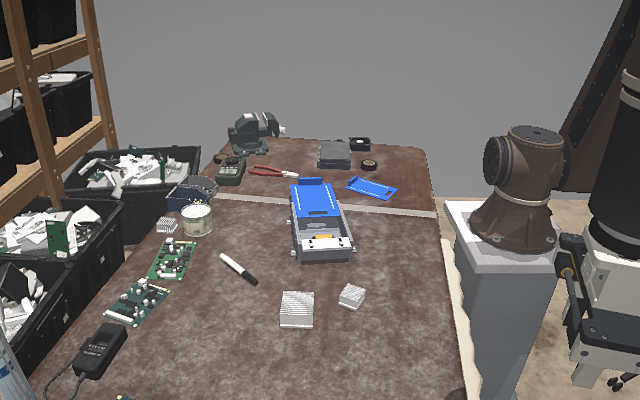

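The scene view shows the small heat sink at about (247,187), the large one at (260,166), and the box centred at about (325,205) with its lid's bar end near (365,222). The side view shows the small one at (351,296), the large one at (297,309) and the box at (320,225). I'll enlarge both.

```bash
python3 - <<'E'
import cv2
a=cv2.imread('pics/s0.png')[150:250,230:390];b=cv2.imread('pics/d0.png')[170:335,270:410]
cv2.imwrite('pics/s0c.png',cv2.resize(a,None,fx=5,fy=5,interpolation=cv2.INTER_CUBIC))
cv2.imwrite('pics/d0c.png',cv2.resize(b,None,fx=3.6,fy=3.6,interpolation=cv2.INTER_CUBIC))
E
```

```text
(no output)
```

View pics/s0c.png

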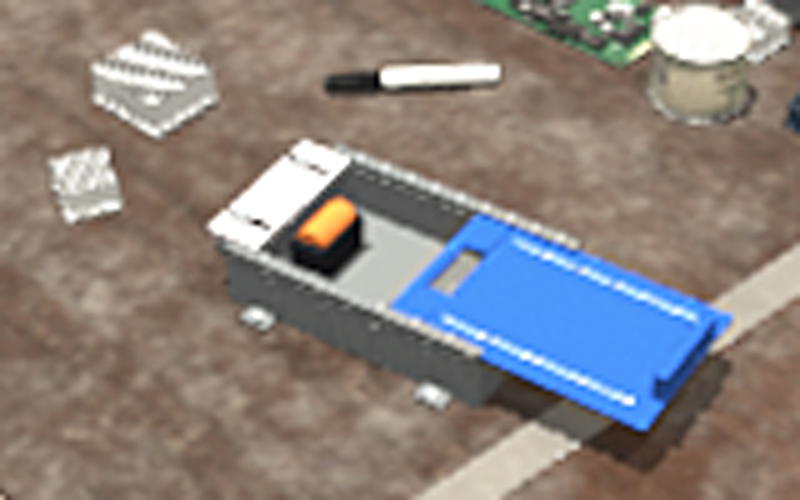

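View pics/d0c.png

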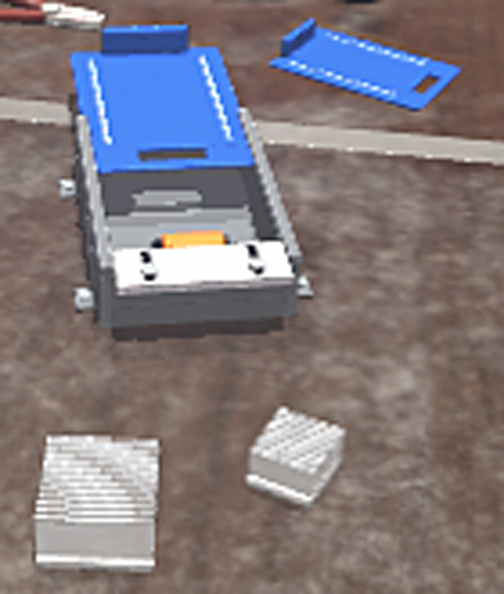

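The enlarged crops give lid corners (scene crop) at (480,212), (395,308), (650,430) and (733,318). The small sink's top corners (side crop) are at (285,408), (345,432), (308,472) and (248,450). I'll convert these to world positions.

```bash
python3 - <<'E'
from h import *
S=lambda x,y,z:w('s0.png',(230+(x-2)/5,150+(y-2)/5),z)
D=lambda x,y,z:w('d0.png',(270+(x-1.3)/3.6,170+(y-1.3)/3.6),z)
np.set_printoptions(precision=4,suppress=True)
print('lid S');[print(S(*p,.0435)) for p in[(480,212),(395,308),(650,430),(733,318)]]
print('lid D');[print(D(*p,.0435)) for p in[(101,170),(256,168),(220,48),(72,52)]]
print('box end D bottom');[print(D(*p,0)) for p in[(112,335),(285,325)]]
print('strip near lower D, z.048');[print(D(*p,.05)) for p in[(117,290),(298,280)]]
print('sink D');[print(D(*p,.026)) for p in[(285,408),(345,432),(308,472),(248,450)]]
print('sink D bot');[print(D(*p,0.0)) for p in[(300,503),(248,480),(340,465)]]
print('sink S');[print(S(*p,.026)) for p in[(50,155),(108,147),(120,192),(65,203)]]
print('large S center',S(155,80,.034), 'D',D(97,485,.034))
E
```

```text
lid S
[0.5864 0.0316 0.0435]
[0.4758 0.0124 0.0435]
[ 0.4923 -0.1808  0.0435]
[ 0.6087 -0.1624  0.0435]
lid D
[0.5842 0.0335 0.0435]
[0.4738 0.0265 0.0435]
[ 0.4947 -0.1622  0.0435]
[ 0.6152 -0.1496  0.0435]
box end D bottom
[0.5717 0.168  0.    ]
[0.4583 0.1537 0.    ]
strip near lower D, z.048
[0.568  0.1876 0.05  ]
[0.4541 0.1732 0.05  ]
sink D
[0.4668 0.2696 0.026 ]
[0.4333 0.2903 0.026 ]
[0.4572 0.3247 0.026 ]
[0.49  0.307 0.026]
sink D bot
[0.4598 0.3218 0.    ]
[0.4886 0.3033 0.    ]
[0.4341 0.2894 0.    ]
sink S
[0.4539 0.3232 0.026 ]
[0.4871 0.2979 0.026 ]
[0.4572 0.2538 0.026 ]
[0.4241 0.2746 0.026 ]
large S center [0.5585 0.322  0.034 ] D [0.5739 0.3468 0.034 ]
```

Emit:
{"fn": "step_arm", "kwargs": {
  "rows": [
    [0, [24, -33, 2], [0, 0, -0.05]],
    [0, [48, -66, 4], [0, 0, -0.1]],
    [0, [72, -100, 6], [0, 0, -0.15]],
    [0, [96, -133, 8], [0, 0, -0.2]],
    [0, [120, -166, 10], [0, 0, -0.26]]
  ]
}}

```text
clock: 0.57
tool_pos: [0.3417, 0.4699, 0.2364]
orientation: [180.0, -0.0, -34.1]
force: [1.7, 0.5, -0.1]
opening: 0.0874
gripper_force: 0.0
```

Emit:
{"fn": "step_arm", "kwargs": {
  "rows": [
    [0, [24, -33, 0], [0, 0, 0]],
    [0, [48, -66, 0], [0, 0, 0]],
    [0, [72, -100, 0], [0, 0, 0]],
    [0, [96, -135, 0], [0, 0, 0]],
    [0, [119, -170, 0], [0, 0, 0]]
  ]
}}

```text
clock: 0.98
tool_pos: [0.4603, 0.3007, 0.2366]
orientation: [-180.0, 0.0, -34.0]
force: [-0.2, 0.2, -0.7]
opening: 0.0875
gripper_force: 0.0
```

```bash
python3 - <<'E'
from h import *
snap('wrist','w1.png')
o=ctrl.get_obs();print(o['clock'],o['tool_pos'],o['orientation'],o['force'],o['joint_pos'])
print(px('w1.png',[[.46,.295,.026],[.53,.09,.05]]))
E
```

```text
1.0333 [0.46264382 0.29562461 0.2365798 ] [ 1.79908984e+02 -5.02400296e-02 -3.41666766e+01] [ 1.73119667 -2.76097431  0.72483342] [ 5.30654412e+01  8.35382285e+00 -1.44363973e+01  5.91598241e-02
 -6.72982744e+01  2.74496830e+00]
[[321.73928947 168.85832735]
 [448.06354586  10.3115839 ]]
```

View pics/w1.png

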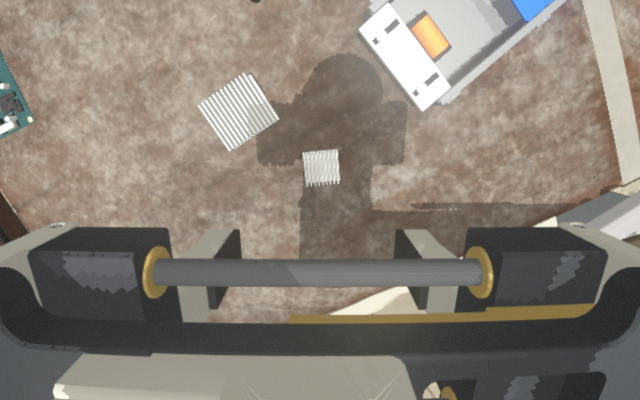

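The wrist view shows the small sink centred at (321,168), almost square to the fingers, with corners (303,151), (338,150), (340,185) and (306,186). The box's strip end has outer corners at about (361,33) and (423,109).

```bash
python3 - <<'E'
from h import *
np.set_printoptions(precision=4,suppress=True)
c=[w('w1.png',p,.026) for p in[(303,151),(338,150),(340,185),(306,186)]]
print(np.array(c),np.mean(c,0)); 
for i in range(4):
  d=c[(i+1)%4]-c[i];print(np.linalg.norm(d),np.degrees(np.arctan2(d[1],d[0])))
for p in[(361,33),(423,109),(386,2),(447,93)]:print(w('w1.png',p,.05))
E
```

```text
[[0.4911 0.3016 0.026 ]
 [0.4683 0.2656 0.026 ]
 [0.4301 0.2874 0.026 ]
 [0.4529 0.3236 0.026 ]] [0.4606 0.2946 0.026 ]
0.04266735402328468 -122.39758717655582
0.04399118073935846 150.25307412264672
0.04274223964076268 57.70019462359116
0.04406065612475161 -29.848507686198797
[0.561  0.1782 0.05  ]
[0.4572 0.162  0.05  ]
[0.572  0.1407 0.05  ]
[0.4574 0.1312 0.05  ]
```

Emit:
{"fn": "step_arm", "kwargs": {
  "rows": [
    [0, [-2, -1, -38], [0, 0, 0.045]],
    [0, [-2, -1, -76], [0, 0, 0.045]],
    [0, [-2, -1, -114], [0, 0, 0.045]],
    [0, [-2, -1, -145], [0, 0, 0.045]],
    [0, [-2, -1, -170], [0, 0, 0.045]]
  ]
}}

```text
clock: 1.45
tool_pos: [0.4567, 0.3003, 0.064]
orientation: [179.9, 0.0, -31.5]
force: [0.1, 0.0, 0.8]
opening: 0.0876
gripper_force: 0.0
```

Emit:
{"fn": "step_arm", "kwargs": {
  "rows": [
    [0, [0, 0, -20], [0, 0, 0]],
    [0, [0, 0, -40], [0, 0, 0]],
    [0, [0, 0, -52], [0, 0, 0]],
    [0, [0, 0, -60], [0, 0, 0]],
    [0, [0, 0, -60], [0, 0, 0]]
  ]
}}

```text
clock: 1.87
tool_pos: [0.4568, 0.3007, 0.0048]
orientation: [179.8, 0.0, -31.5]
force: [-0.6, -0.0, 0.7]
opening: 0.0876
gripper_force: 0.0
```

Emit:
{"fn": "step_arm", "kwargs": {
  "rows": [
    [0.3, [0, 0, 0], [0, 0, 0]],
    [0.5, [0, 0, 0], [0, 0, 0]],
    [0.8, [0, 0, 0], [0, 0, 0]],
    [0.8, [0, 0, 0], [0, 0, 0]],
    [0.8, [0, 0, 0], [0, 0, 0]]
  ]
}}

```text
clock: 2.28
tool_pos: [0.4579, 0.3019, 0.0073]
orientation: [-179.9, -0.0, -31.4]
force: [-0.4, 0.2, 0.2]
opening: 0.0598
gripper_force: 0.0
```

Emit:
{"fn": "step_arm", "kwargs": {
  "rows": [
    [0.8, [0, 0, 0], [0, 0, 0]],
    [0.8, [0, 0, 0], [0, 0, 0]],
    [0.8, [0, 0, 0], [0, 0, 0]],
    [0.8, [0, 0, 0], [0, 0, 0]],
    [0.8, [0, 0, 0], [0, 0, 0]]
  ]
}}

```text
clock: 2.7
tool_pos: [0.4575, 0.3014, 0.0068]
orientation: [180.0, -0.0, -31.4]
force: [-2.3, -0.6, 5.6]
opening: 0.045
gripper_force: 30.0
```

Emit:
{"fn": "step_arm", "kwargs": {
  "rows": [
    [0.8, [0, 0, 25], [0, 0, 0]],
    [0.8, [0, 0, 55], [0, 0, 0]],
    [0.8, [0, 0, 90], [0, 0, -0.1]],
    [0.8, [5, -15, 120], [0, 0, -0.2]],
    [0.8, [13, -43, 140], [0, 0, -0.3]]
  ]
}}

```text
clock: 3.12
tool_pos: [0.4718, 0.2608, 0.1497]
orientation: [-179.7, -0.0, -48.7]
force: [0.2, 0.8, -0.0]
opening: 0.0451
gripper_force: 30.0
```

Emit:
{"fn": "step_arm", "kwargs": {
  "rows": [
    [0.8, [10, -33, 0], [0, 0, -0.12]],
    [0.8, [20, -66, 0], [0, 0, -0.24]],
    [0.8, [30, -99, 0], [0, 0, -0.36]],
    [0.8, [40, -132, 0], [0, 0, -0.48]],
    [0.8, [50, -165, 0], [0, 0, -0.6]]
  ]
}}

```text
clock: 3.53
tool_pos: [0.5208, 0.0921, 0.1466]
orientation: [-180.0, 0.0, -83.3]
force: [0.8, -0.0, -0.3]
opening: 0.0449
gripper_force: 30.0
```

```bash
python3 - <<'E'
from h import *
im=snap('wrist','w2.png')
o=ctrl.get_obs();print(o['clock'],o['tool_pos'],o['orientation'],o['force'],o['opening'])
cv2.imwrite('pics/w2c.png',cv2.resize(cv2.imread('pics/w2.png')[:330,60:580],None,fx=1.5,fy=1.5))
E
```

```text
3.5833 [0.52130042 0.0877982  0.1462857 ] [ 1.79949698e+02 -5.92445766e-02 -8.39557618e+01] [ 1.76580686 -3.92836624 -0.22044035] 0.044684974149480534
```

View pics/w2c.png

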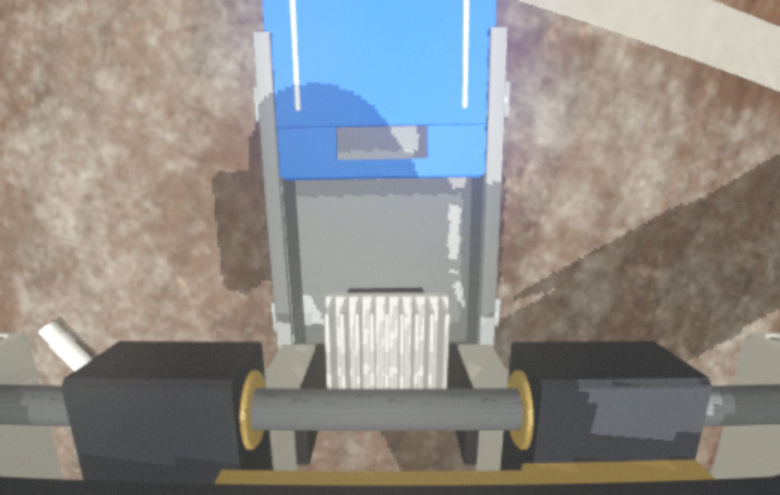

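The wrist crop shows the sink held squarely, with its front edge at (325–450,296). The lid's leading edge runs (281,180)–(487,177), the black block's edge is near y≈290, and the pen cap is visible at lower left.

```bash
python3 - <<'E'
from h import *
np.set_printoptions(precision=4,suppress=True)
W=lambda x,y,z:w('w2.png',(60+(x-.25)/1.5,(y-.25)/1.5),z)
a,b=W(281,180,.0435),W(487,177,.0435);print(a,b,np.linalg.norm(a-b),(a+b)/2,np.degrees(np.arctan2(*(a-b)[1::-1])))
for p in[(350,289,.034),(422,289,.034),(325,296,.166),(450,296,.166),(262,34,.048),(499,30,.048),(272,305,.048),(500,303,.048)]:print(W(*p))
E
```

```text
[0.5867 0.034  0.0435] [0.4718 0.019  0.0435] 0.1159140735199023 [0.5293 0.0265 0.0435] 7.429914969348098
[0.5425 0.0955 0.034 ]
[0.4982 0.0904 0.034 ]
[0.5434 0.062  0.166 ]
[0.5038 0.0574 0.166 ]
[ 0.6003 -0.0393  0.048 ]
[ 0.4788 -0.0552  0.048 ]
[0.5871 0.1068 0.048 ]
[0.4525 0.0899 0.048 ]
```

Emit:
{"fn": "step_arm", "kwargs": {
  "rows": [
    [0.8, [2, -12, 0], [0, 0, 0]],
    [0.8, [3, -23, -10], [0, 0, 0]],
    [0.8, [3, -23, -40], [0, 0, 0]],
    [0.8, [3, -23, -70], [0, 0, 0]],
    [0.8, [3, -23, -85], [0, 0, 0]]
  ]
}}

```text
clock: 4.0
tool_pos: [0.5216, 0.0699, 0.058]
orientation: [179.8, -0.0, -82.9]
force: [-1.0, -0.3, -0.7]
opening: 0.0447
gripper_force: 30.0
```

Emit:
{"fn": "step_arm", "kwargs": {
  "rows": [
    [0.8, [0, 0, -15], [0, 0, 0]],
    [0.8, [0, 0, -30], [0, 0, 0]],
    [0.8, [0, 0, -42], [0, 0, 0]],
    [0.8, [0, 0, -47], [0, 0, 0]],
    [0.8, [0, 0, -50], [0, 0, 0]]
  ]
}}

```text
clock: 4.42
tool_pos: [0.5228, 0.0705, 0.0106]
orientation: [179.9, -0.1, -82.9]
force: [-8.8, -1.1, 30.2]
opening: 0.0442
gripper_force: 30.0
```

Emit:
{"fn": "step_arm", "kwargs": {
  "rows": [
    [0.8, [0, 0, 1], [0, 0, 0]],
    [0.6, [0, 0, 1], [0, 0, 0]],
    [0.32, [0, 0, 1], [0, 0, 0]],
    [0.32, [0, 0, 1], [0, 0, 0]],
    [0.32, [0, 0, 1], [0, 0, 0]]
  ]
}}

```text
clock: 4.83
tool_pos: [0.5239, 0.0707, 0.0129]
orientation: [-180.0, 0.0, -83.0]
force: [-0.6, -0.0, -0.2]
opening: 0.0576
gripper_force: 0.0
```

```bash
python3 - <<'E'
from h import *
snap('side','d1.png')
o=ctrl.get_obs();print(o['clock'],o['tool_pos'],o['force'],o['opening'])
E
```

```text
4.8833 [0.52382401 0.07066471 0.01286592] [0.11326312 0.66494236 1.3306657 ] 0.05811209608234408
```

Emit:
{"fn": "step_arm", "kwargs": {
  "rows": [
    [0.32, [0, 0, 15], [0, 0, 0]],
    [0.32, [0, 0, 35], [0, 0, 0]],
    [0.32, [0, 0, 70], [0, 0, 0]],
    [0.32, [0, 0, 110], [0, 0, 0]],
    [0.32, [0, 20, 140], [0, 0, 0]]
  ]
}}

```text
clock: 5.3
tool_pos: [0.5236, 0.0889, 0.1554]
orientation: [-179.9, -0.0, -83.1]
force: [0.5, 1.7, -0.6]
opening: 0.0595
gripper_force: 0.0
```

Emit:
{"fn": "step_arm", "kwargs": {
  "rows": [
    [0.32, [0, 20, 20], [0, 0, 0]],
    [0.32, [0, 40, 30], [0, 0, 0]],
    [0.32, [0, 50, 30], [0, 0, 0]],
    [0.32, [0, 50, 30], [0, 0, 0]],
    [0.32, [0, 50, 30], [0, 0, 0]]
  ]
}}

```text
clock: 5.72
tool_pos: [0.5229, 0.1405, 0.1816]
orientation: [179.9, -0.0, -83.0]
force: [-0.7, -0.1, -0.8]
opening: 0.0594
gripper_force: 0.0
```

```bash
python3 - <<'E'
from h import *
snap('wrist','w3.png')
o=ctrl.get_obs();print(o['clock'],o['tool_pos'],o['force'],o['opening'])
cv2.imwrite('pics/w3c.png',cv2.resize(cv2.imread('pics/w3.png')[:330,120:520],None,fx=1.8,fy=1.8))
E
```

```text
5.7667 [0.52280931 0.13995263 0.18136531] [ 0.16743691  0.11204885 -0.60625522] 0.05980891361618125
```

View pics/w3c.png

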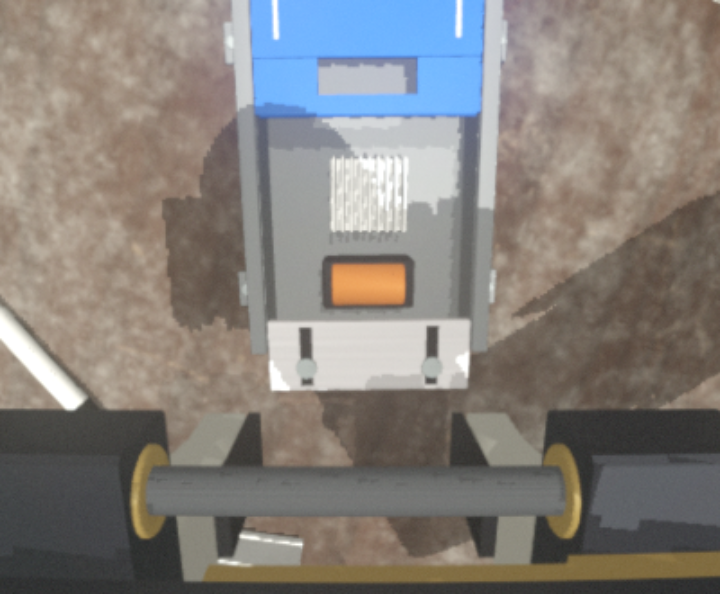

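The sink lies flat in the bay at crop (370,195), clear of both the lid edge (y≈115) and the black block (y≈257). The orange ridge is at y≈284 and the strip's inner edge at y≈321.

```bash
python3 - <<'E'
from h import *
np.set_printoptions(precision=4,suppress=True)
W=lambda x,y,z:w('w3.png',(120+(x-.4)/1.8,(y-.4)/1.8),z)
a,b=W(253,116,.0435),W(481,115,.0435);m=(a+b)/2;print('lead',a,b,np.linalg.norm(a-b),m,np.degrees(np.arctan2(*(a-b)[1::-1])))
r=[W(331,285,.044),W(407,284,.044)];s=[W(270,322,.048),W(469,320,.048)];e=[W(270,391,.05),W(469,388,.05)];l=[W(234,0,.048),W(498,0,.048)]
for q in(r,s,e,l):print(q[0],q[1],np.mean(q,0))
S=(r[0]+r[1])/2; print('lead->ridge',np.linalg.norm(S-m),'lead->stop',np.linalg.norm(np.mean(s,0)-m))
d=np.array([np.cos(np.radians(97.2)),np.sin(np.radians(97.2)),0])
print('bar centre',m-d*(.092+.097), 'home bar',np.mean(s,0)-d*.189)
E
```

```text
lead [0.5881 0.0333 0.0435] [0.4726 0.0185 0.0435] 0.11641344576624553 [0.5304 0.0259 0.0435] 7.306259482168869
[0.5389 0.1148 0.044 ] [0.4977 0.1092 0.044 ] [0.5183 0.112  0.044 ]
[0.5699 0.1385 0.048 ] [0.4614 0.1241 0.048 ] [0.5156 0.1313 0.048 ]
[0.5664 0.1779 0.05  ] [0.4548 0.1624 0.05  ] [0.5106 0.1702 0.05  ]
[ 0.6009 -0.0183  0.048 ] [ 0.4742 -0.0341  0.048 ] [ 0.5376 -0.0262  0.048 ]
lead->ridge 0.0869473516526559 lead->stop 0.1065442522797977
bar centre [ 0.5541 -0.1616  0.0435] home bar [ 0.5393 -0.0562  0.048 ]
```

Emit:
{"fn": "step_arm", "kwargs": {
  "rows": [
    [1, [4, -36, 0], [0, 0, 0]],
    [1, [8, -74, 0], [0, 0, 0]],
    [1, [12, -112, 0], [0, 0, 0]],
    [1, [16, -150, 0], [0, 0, 0]],
    [1, [20, -188, 0], [0, 0, 0]]
  ]
}}

```text
clock: 6.18
tool_pos: [0.5426, -0.05, 0.1815]
orientation: [179.9, -0.0, -83.0]
force: [0.2, 0.4, 0.2]
opening: 0.0317
gripper_force: 0.0
```

Emit:
{"fn": "step_arm", "kwargs": {
  "rows": [
    [1, [4, -38, 0], [0, 0, 0]],
    [1, [8, -76, 0], [0, 0, 0]],
    [1, [12, -112, 0], [0, 0, 0]],
    [1, [15, -140, 0], [0, 0, 0]],
    [1, [16, -149, -10], [0, 0, 0]]
  ]
}}

```text
clock: 6.6
tool_pos: [0.5595, -0.201, 0.1726]
orientation: [-180.0, -0.1, -83.2]
force: [1.0, 0.5, 0.2]
opening: 0.0015
gripper_force: 0.0
```

```bash
python3 - <<'E'
from h import *
snap('wrist','w4.png');o=ctrl.get_obs();print(o['clock'],o['tool_pos'],o['force'],o['opening'])
print(px('w4.png',[[.5541,-.1616,.0655],[.558,-.196,.05]]))
E
```

```text
6.65 [ 0.55802372 -0.20027607  0.16932   ] [-0.04120686 -0.08120465 -2.99698749] 0.0009590147901212625
[[317.6078452  233.80168138]
 [317.79069567 194.23622428]]
```

Emit:
{"fn": "step_arm", "kwargs": {
  "rows": [
    [1, [0, 0, -20], [0, 0, 0]],
    [1, [0, 0, -40], [0, 0, 0]],
    [1, [0, 0, -60], [0, 0, 0]],
    [1, [0, 0, -70], [0, 0, 0]],
    [1, [0, 0, -70], [0, 0, 0]]
  ]
}}

```text
clock: 7.07
tool_pos: [0.5572, -0.196, 0.0993]
orientation: [179.7, 0.1, -83.0]
force: [-0.3, 0.3, 0.3]
opening: 0.0006
gripper_force: 0.0
```

```bash
python3 - <<'E'
from h import *
snap('side','d2.png');o=ctrl.get_obs();print(o['clock'],o['tool_pos'],o['force'],o['opening'])
a=cv2.imread('pics/d2.png')[110:280,260:400];b=cv2.imread('pics/w4.png')[:340]
a=cv2.resize(a,None,fx=3,fy=3,interpolation=cv2.INTER_CUBIC)
b=cv2.resize(b,(380,202));c=np.zeros((510,800,3),np.uint8);c[:,:420]=a;c[:202,420:]=b;cv2.imwrite('pics/m2.png',c)
E
```

```text
7.1167 [ 0.55839768 -0.1962079   0.10114546] [0.5184761  0.29624916 1.20032777] 0.0002620839631742339
```

View pics/m2.png

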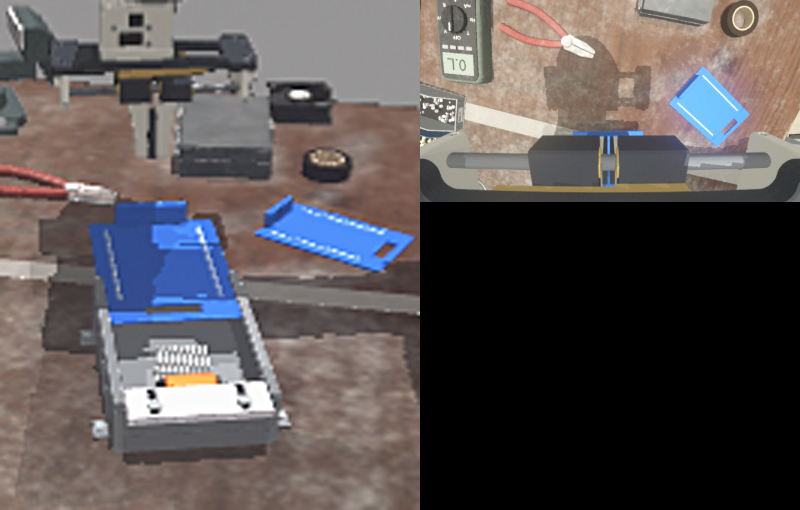

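The side crop shows the closed fingers above and behind the lid's bar. The wrist view shows the bar's rear edge at about row 220, columns 258–376. I'll check that position.

```bash
python3 - <<'E'
from h import *
np.set_printoptions(precision=4,suppress=True)
for p in[(258,221),(376,219)]:print(w('w4.png',p,.0655))
E
```

```text
[ 0.6111 -0.1678  0.0655]
[ 0.5016 -0.1828  0.0655]
```

Emit:
{"fn": "step_arm", "kwargs": {
  "rows": [
    [1, [0, 0, -15], [0, 0, 0]],
    [1, [0, 0, -30], [0, 0, 0]],
    [1, [0, 0, -42], [0, 0, 0]],
    [1, [0, 0, -51], [0, 0, 0]],
    [1, [0, 0, -51], [0, 0, 0]]
  ]
}}

```text
clock: 7.53
tool_pos: [0.5591, -0.1962, 0.0507]
orientation: [179.9, 0.0, -83.0]
force: [0.1, 0.3, 0.4]
opening: 0.0004
gripper_force: 0.0
```

Emit:
{"fn": "step_arm", "kwargs": {
  "rows": [
    [1, [-0.5, 4, 0], [0, 0, 0]],
    [1, [-1, 8, 0], [0, 0, 0]],
    [1, [-1.5, 12, 0], [0, 0, 0]],
    [1, [-2, 16, 0], [0, 0, 0]],
    [1, [-2.6, 20, 0], [0, 0, 0]]
  ]
}}

```text
clock: 7.95
tool_pos: [0.5574, -0.176, 0.0523]
orientation: [-179.9, -0.0, -83.0]
force: [-0.2, -2.9, 2.6]
opening: 0.0002
gripper_force: 1.4
```

Emit:
{"fn": "step_arm", "kwargs": {
  "rows": [
    [1, [-0.5, 4, 0], [0, 0, 0]],
    [1, [-1, 8, 0], [0, 0, 0]],
    [1, [-1.5, 12, 0], [0, 0, 0]],
    [1, [-2, 16, 0], [0, 0, 0]],
    [1, [-2.6, 20, 0], [0, 0, 0]]
  ]
}}

```text
clock: 8.37
tool_pos: [0.5543, -0.156, 0.0515]
orientation: [180.0, 0.0, -83.0]
force: [-0.4, -1.0, 1.1]
opening: 0.0001
gripper_force: 0.5
```

Emit:
{"fn": "step_arm", "kwargs": {
  "rows": [
    [1, [-0.5, 4, 0], [0, 0, 0]],
    [1, [-1, 8, 0], [0, 0, 0]],
    [1, [-1.5, 12, 0], [0, 0, 0]],
    [1, [-2, 16, 0], [0, 0, 0]],
    [1, [-2.6, 20, 0], [0, 0, 0]]
  ]
}}

```text
clock: 8.78
tool_pos: [0.5517, -0.136, 0.0515]
orientation: [180.0, 0.0, -83.0]
force: [-0.2, -0.9, -0.1]
opening: 0.0001
gripper_force: 0.3
```

```bash
python3 - <<'E'
from h import *
snap('side','d3.png');o=ctrl.get_obs();print(o['clock'],o['tool_pos'],o['force'],o['opening'])
cv2.imwrite('pics/d3c.png',cv2.resize(cv2.imread('pics/d3.png')[110:280,260:400],None,fx=3.5,fy=3.5,interpolation=cv2.INTER_CUBIC))
E
```

```text
8.8333 [ 0.55159464 -0.13550025  0.05145659] [-0.23906992  0.68700703  0.17563011] 0.0001922341696516903
```

View pics/d3c.png

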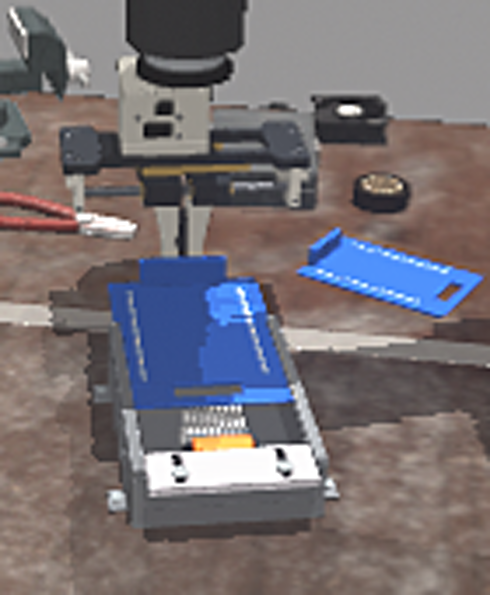

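The side crop shows the lid sliding straight, its leading edge (y≈405) now over the sink, with the fingers centred on the bar.

Emit:
{"fn": "step_arm", "kwargs": {
  "rows": [
    [1, [-0.5, 4, 0], [0, 0, 0]],
    [1, [-1, 8, 0], [0, 0, 0]],
    [1, [-1.5, 12, 0], [0, 0, 0]],
    [1, [-2, 16, 0], [0, 0, 0]],
    [1, [-2.6, 20, 0], [0, 0, 0]]
  ]
}}

```text
clock: 9.25
tool_pos: [0.5491, -0.116, 0.0515]
orientation: [180.0, 0.0, -83.0]
force: [-0.3, 0.5, -0.2]
opening: 0.0004
gripper_force: 0.2
```

Emit:
{"fn": "step_arm", "kwargs": {
  "rows": [
    [1, [-0.3, 2, 0], [0, 0, 0]],
    [1, [-0.5, 4, 0], [0, 0, 0]],
    [1, [-0.8, 6, 0], [0, 0, 0]],
    [1, [-1, 8, 0], [0, 0, 0]],
    [1, [-1.3, 10, 0], [0, 0, 0]]
  ]
}}

```text
clock: 9.67
tool_pos: [0.5479, -0.1063, 0.0516]
orientation: [-180.0, -0.0, -83.0]
force: [-0.1, 0.7, 0.6]
opening: 0.0005
gripper_force: 0.2
```

Emit:
{"fn": "step_arm", "kwargs": {
  "rows": [
    [1, [-0.1, 1, 0], [0, 0, 0]],
    [1, [-0.3, 2, 0], [0, 0, 0]],
    [1, [-0.4, 3, 0], [0, 0, 0]],
    [1, [-0.5, 4, 0], [0, 0, 0]],
    [1, [-0.6, 5, 0], [0, 0, 0]]
  ]
}}

```text
clock: 10.08
tool_pos: [0.5473, -0.1014, 0.0516]
orientation: [180.0, 0.0, -83.0]
force: [0.4, -0.4, 0.0]
opening: 0.0005
gripper_force: 0.2
```

Emit:
{"fn": "step_arm", "kwargs": {
  "rows": [
    [1, [-0.1, 1, 0], [0, 0, 0]],
    [1, [-0.3, 2, 0], [0, 0, 0]],
    [1, [-0.4, 3, 0], [0, 0, 0]],
    [1, [-0.5, 4, 0], [0, 0, 0]],
    [1, [-0.6, 5, 0], [0, 0, 0]]
  ]
}}

```text
clock: 10.5
tool_pos: [0.5468, -0.0969, 0.0517]
orientation: [180.0, -0.0, -83.0]
force: [0.5, -8.2, -0.1]
opening: 0.0004
gripper_force: 3.9
```

Emit:
{"fn": "step_arm", "kwargs": {
  "rows": [
    [1, [-0.1, 1, 0], [0, 0, 0]],
    [1, [-0.3, 2, 0], [0, 0, 0]],
    [1, [-0.4, 3, 0], [0, 0, 0]],
    [1, [-0.5, 4, 0], [0, 0, 0]],
    [1, [-0.6, 5, 0], [0, 0, 0]]
  ]
}}

```text
clock: 10.92
tool_pos: [0.5461, -0.0923, 0.0517]
orientation: [180.0, -0.1, -83.0]
force: [1.3, -6.1, -0.8]
opening: -0.0001
gripper_force: 3.1
```

Emit:
{"fn": "step_arm", "kwargs": {
  "rows": [
    [1, [-0.1, 0.8, 0], [0, 0, 0]],
    [1, [-0.2, 1.6, 0], [0, 0, 0]],
    [1, [-0.3, 2.4, 0], [0, 0, 0]],
    [1, [-0.4, 3.2, 0], [0, 0, 0]],
    [1, [-0.5, 4, 0], [0, 0, 0]]
  ]
}}

```text
clock: 11.33
tool_pos: [0.5455, -0.0878, 0.0516]
orientation: [180.0, -0.0, -83.0]
force: [0.7, -5.3, 0.3]
opening: 0.0001
gripper_force: 2.3
```

Emit:
{"fn": "step_arm", "kwargs": {
  "rows": [
    [1, [-0.1, 0.5, 0], [0, 0, 0]],
    [1, [-0.2, 1, 0], [0, 0, 0]],
    [1, [-0.2, 1.5, 0], [0, 0, 0]],
    [1, [-0.3, 2, 0], [0, 0, 0]],
    [1, [-0.3, 2.5, 0], [0, 0, 0]]
  ]
}}

```text
clock: 11.75
tool_pos: [0.5453, -0.0849, 0.0516]
orientation: [180.0, -0.0, -83.0]
force: [0.2, -4.2, -0.0]
opening: 0.0006
gripper_force: 2.3
```

Emit:
{"fn": "step_arm", "kwargs": {
  "rows": [
    [1, [-0.1, 0.4, 0], [0, 0, 0]],
    [1, [-0.1, 0.8, 0], [0, 0, 0]],
    [1, [-0.2, 1.2, 0], [0, 0, 0]],
    [1, [-0.2, 1.6, 0], [0, 0, 0]],
    [1, [-0.3, 2, 0], [0, 0, 0]]
  ]
}}

```text
clock: 12.17
tool_pos: [0.5451, -0.0829, 0.0516]
orientation: [-180.0, 0.0, -83.0]
force: [0.8, -4.7, 0.2]
opening: 0.0006
gripper_force: 2.3
```

Emit:
{"fn": "step_arm", "kwargs": {
  "rows": [
    [1, [0, 0.2, 0], [0, 0, 0]],
    [1, [0, 0.4, 0], [0, 0, 0]],
    [1, [-0.1, 0.6, 0], [0, 0, 0]],
    [1, [-0.1, 0.8, 0], [0, 0, 0]],
    [1, [-0.1, 1, 0], [0, 0, 0]]
  ]
}}

```text
clock: 12.58
tool_pos: [0.5449, -0.0819, 0.0516]
orientation: [180.0, 0.0, -83.0]
force: [-0.2, -4.6, -0.4]
opening: 0.0001
gripper_force: 2.3
```

Emit:
{"fn": "step_arm", "kwargs": {
  "rows": [
    [1, [0, 0.2, 0], [0, 0, 0]],
    [1, [0, 0.4, 0], [0, 0, 0]],
    [1, [-0.1, 0.6, 0], [0, 0, 0]],
    [1, [-0.1, 0.8, 0], [0, 0, 0]],
    [1, [-0.1, 1, 0], [0, 0, 0]]
  ]
}}

```text
clock: 13.0
tool_pos: [0.5448, -0.0809, 0.0516]
orientation: [180.0, 0.0, -83.0]
force: [1.0, -5.1, -0.3]
opening: 0.0005
gripper_force: 2.1
```

Emit:
{"fn": "step_arm", "kwargs": {
  "rows": [
    [1, [0, 0.2, 0], [0, 0, 0]],
    [1, [0, 0.4, 0], [0, 0, 0]],
    [1, [-0.1, 0.6, 0], [0, 0, 0]],
    [1, [-0.1, 0.8, 0], [0, 0, 0]],
    [1, [-0.1, 1, 0], [0, 0, 0]]
  ]
}}

```text
clock: 13.42
tool_pos: [0.5447, -0.0799, 0.0516]
orientation: [-180.0, 0.0, -83.0]
force: [0.0, -3.4, -0.2]
opening: 0.0006
gripper_force: 1.8
```

Emit:
{"fn": "step_arm", "kwargs": {
  "rows": [
    [1, [0, 0.2, 0], [0, 0, 0]],
    [1, [0, 0.4, 0], [0, 0, 0]],
    [1, [-0.1, 0.6, 0], [0, 0, 0]],
    [1, [-0.1, 0.8, 0], [0, 0, 0]],
    [1, [-0.1, 1, 0], [0, 0, 0]]
  ]
}}

```text
clock: 13.83
tool_pos: [0.5446, -0.0789, 0.0515]
orientation: [180.0, 0.0, -83.0]
force: [0.6, -2.2, -0.2]
opening: 0.0005
gripper_force: 1.4
```

Emit:
{"fn": "step_arm", "kwargs": {
  "rows": [
    [1, [0, 0.2, 0], [0, 0, 0]],
    [1, [0, 0.4, 0], [0, 0, 0]],
    [1, [-0.1, 0.6, 0], [0, 0, 0]],
    [1, [-0.1, 0.8, 0], [0, 0, 0]],
    [1, [-0.1, 1, 0], [0, 0, 0]]
  ]
}}

```text
clock: 14.25
tool_pos: [0.5445, -0.0779, 0.0516]
orientation: [-180.0, 0.0, -83.0]
force: [0.4, -0.7, -0.6]
opening: 0.0003
gripper_force: 1.1
```

Emit:
{"fn": "step_arm", "kwargs": {
  "rows": [
    [1, [0, 0.1, 0], [0, 0, 0]],
    [1, [0, 0.2, 0], [0, 0, 0]],
    [1, [0, 0.3, 0], [0, 0, 0]],
    [1, [0, 0.4, 0], [0, 0, 0]],
    [1, [0, 0.5, 0], [0, 0, 0]]
  ]
}}

```text
clock: 14.67
tool_pos: [0.5445, -0.0774, 0.0515]
orientation: [180.0, 0.0, -83.0]
force: [-0.3, -2.4, -0.3]
opening: 0.0006
gripper_force: 0.9
```

Emit:
{"fn": "step_arm", "kwargs": {
  "rows": [
    [1, [0, 0.1, 0], [0, 0, 0]],
    [1, [0, 0.2, 0], [0, 0, 0]],
    [1, [0, 0.3, 0], [0, 0, 0]],
    [1, [0, 0.4, 0], [0, 0, 0]],
    [1, [-0.1, 0.5, 0], [0, 0, 0]]
  ]
}}

```text
clock: 15.08
tool_pos: [0.5445, -0.0769, 0.0516]
orientation: [-180.0, 0.0, -83.0]
force: [0.1, -1.9, -0.4]
opening: 0.0004
gripper_force: 0.7
```

Emit:
{"fn": "step_arm", "kwargs": {
  "rows": [
    [1, [0, 0.1, 0], [0, 0, 0]],
    [1, [0, 0.2, 0], [0, 0, 0]],
    [1, [0, 0.3, 0], [0, 0, 0]],
    [1, [0, 0.4, 0], [0, 0, 0]],
    [1, [-0.1, 0.5, 0], [0, 0, 0]]
  ]
}}

```text
clock: 15.5
tool_pos: [0.5443, -0.0764, 0.0516]
orientation: [180.0, 0.0, -83.0]
force: [0.4, -1.6, -0.1]
opening: 0.0005
gripper_force: 0.5
```

Emit:
{"fn": "step_arm", "kwargs": {
  "rows": [
    [1, [0, 0.1, 0], [0, 0, 0]],
    [1, [0, 0.2, 0], [0, 0, 0]],
    [1, [0, 0.3, 0], [0, 0, 0]],
    [1, [0, 0.4, 0], [0, 0, 0]],
    [1, [-0.1, 0.5, 0], [0, 0, 0]]
  ]
}}

```text
clock: 15.92
tool_pos: [0.5443, -0.0759, 0.0516]
orientation: [-180.0, 0.0, -83.0]
force: [-0.4, -1.3, -1.3]
opening: 0.0
gripper_force: 0.4
```

Emit:
{"fn": "step_arm", "kwargs": {
  "rows": [
    [1, [0, 0.1, 0], [0, 0, 0]],
    [1, [0, 0.2, 0], [0, 0, 0]],
    [1, [0, 0.3, 0], [0, 0, 0]],
    [1, [0, 0.4, 0], [0, 0, 0]],
    [1, [-0.1, 0.5, 0], [0, 0, 0]]
  ]
}}

```text
clock: 16.33
tool_pos: [0.5441, -0.0755, 0.0516]
orientation: [180.0, -0.0, -83.0]
force: [0.1, -0.7, -0.9]
opening: 0.0006
gripper_force: 0.2
```

Emit:
{"fn": "step_arm", "kwargs": {
  "rows": [
    [1, [0, 0.1, 0], [0, 0, 0]],
    [1, [0, 0.2, 0], [0, 0, 0]],
    [1, [0, 0.3, 0], [0, 0, 0]],
    [1, [0, 0.4, 0], [0, 0, 0]],
    [1, [-0.1, 0.5, 0], [0, 0, 0]]
  ]
}}

```text
clock: 16.75
tool_pos: [0.5441, -0.0749, 0.0516]
orientation: [-180.0, 0.0, -83.0]
force: [-0.4, 0.9, 0.2]
opening: 0.0002
gripper_force: 0.1
```

Emit:
{"fn": "step_arm", "kwargs": {
  "rows": [
    [1, [0, 0.1, 0], [0, 0, 0]],
    [1, [0, 0.2, 0], [0, 0, 0]],
    [1, [0, 0.3, 0], [0, 0, 0]],
    [1, [0, 0.4, 0], [0, 0, 0]],
    [1, [-0.1, 0.5, 0], [0, 0, 0]]
  ]
}}

```text
clock: 17.17
tool_pos: [0.544, -0.0744, 0.0516]
orientation: [-180.0, 0.0, -83.0]
force: [-0.1, -0.5, 0.2]
opening: 0.0003
gripper_force: 0.0
```

Emit:
{"fn": "step_arm", "kwargs": {
  "rows": [
    [1, [0, 0.1, 0], [0, 0, 0]],
    [1, [0, 0.2, 0], [0, 0, 0]],
    [1, [0, 0.3, 0], [0, 0, 0]],
    [1, [0, 0.4, 0], [0, 0, 0]],
    [1, [-0.1, 0.5, 0], [0, 0, 0]]
  ]
}}

```text
clock: 17.58
tool_pos: [0.5439, -0.074, 0.0516]
orientation: [-180.0, -0.0, -83.0]
force: [-0.5, -0.3, -0.2]
opening: 0.0004
gripper_force: 0.3
```

Emit:
{"fn": "step_arm", "kwargs": {
  "rows": [
    [1, [0, 0.1, 0], [0, 0, 0]],
    [1, [0, 0.2, 0], [0, 0, 0]],
    [1, [0, 0.3, 0], [0, 0, 0]],
    [1, [0, 0.4, 0], [0, 0, 0]],
    [1, [-0.1, 0.5, 0], [0, 0, 0]]
  ]
}}

```text
clock: 18.0
tool_pos: [0.5439, -0.0737, 0.0516]
orientation: [-180.0, -0.0, -83.0]
force: [1.1, -4.7, -0.2]
opening: 0.0003
gripper_force: 2.1
```

Emit:
{"fn": "step_arm", "kwargs": {
  "rows": [
    [1, [0, 0.1, 0], [0, 0, 0]],
    [1, [0, 0.2, 0], [0, 0, 0]],
    [1, [0, 0.3, 0], [0, 0, 0]],
    [1, [0, 0.4, 0], [0, 0, 0]],
    [1, [-0.1, 0.5, 0], [0, 0, 0]]
  ]
}}

```text
clock: 18.42
tool_pos: [0.544, -0.0735, 0.0518]
orientation: [-180.0, -0.0, -83.0]
force: [2.1, -6.8, 0.0]
opening: 0.0008
gripper_force: 3.8
```

Emit:
{"fn": "step_arm", "kwargs": {
  "rows": [
    [1, [0, 0.1, 0], [0, 0, 0]],
    [1, [0, 0.2, 0], [0, 0, 0]],
    [1, [0, 0.3, 0], [0, 0, 0]],
    [1, [0, 0.4, 0], [0, 0, 0]],
    [1, [0, 0.5, 0], [0, 0, 0]]
  ]
}}

```text
clock: 18.83
tool_pos: [0.5442, -0.0734, 0.052]
orientation: [-180.0, -0.1, -83.0]
force: [3.2, -9.5, 0.5]
opening: 0.0003
gripper_force: 5.0
```

Emit:
{"fn": "step_arm", "kwargs": {
  "rows": [
    [1, [0, 0.1, 0], [0, 0, 0]],
    [1, [0, 0.2, 0], [0, 0, 0]],
    [1, [0, 0.3, 0], [0, 0, 0]],
    [1, [0, 0.4, 0], [0, 0, 0]],
    [1, [0, 0.5, 0], [0, 0, 0]]
  ]
}}

```text
clock: 19.25
tool_pos: [0.5444, -0.0733, 0.0521]
orientation: [-179.9, -0.1, -83.0]
force: [4.3, -12.0, 0.1]
opening: 0.0003
gripper_force: 6.2
```

The lid has hit a hard stop at about 13 N, close to where vision put it. I'll back off, lift and look.

Emit:
{"fn": "step_arm", "kwargs": {
  "rows": [
    [1, [0.3, -3, 0], [0, 0, 0]],
    [1, [1, -10, 0], [0, 0, 0]],
    [1, [2, -18, 0], [0, 0, 0]],
    [1, [3, -28, 0], [0, 0, 0]],
    [1, [4, -35, 0], [0, 0, 0]]
  ]
}}

```text
clock: 19.67
tool_pos: [0.5476, -0.1079, 0.0515]
orientation: [180.0, 0.0, -83.0]
force: [-0.1, 0.0, 0.5]
opening: 0.0007
gripper_force: 0.0
```

Emit:
{"fn": "step_arm", "kwargs": {
  "rows": [
    [1, [0, 0, 35], [0, 0, 0]],
    [1, [0, 0, 70], [0, 0, 0]],
    [1, [0, 30, 100], [0, 0, 0]],
    [1, [-5, 70, 115], [0, 0, 0]],
    [1, [-10, 110, 120], [0, 0, 0]]
  ]
}}

```text
clock: 20.08
tool_pos: [0.5393, 0.0022, 0.1747]
orientation: [-179.7, 0.0, -83.2]
force: [1.8, 1.1, -1.0]
opening: 0.0004
gripper_force: 0.0
```

Emit:
{"fn": "step_arm", "kwargs": {
  "rows": [
    [1, [-5, 40, 0], [0, 0, 0]],
    [1, [-9, 80, 0], [0, 0, 0]],
    [1, [-12, 110, 0], [0, 0, 0]],
    [1, [-14, 130, 0], [0, 0, 0]],
    [1, [-14, 130, 0], [0, 0, 0]]
  ]
}}

```text
clock: 20.5
tool_pos: [0.5238, 0.1351, 0.1715]
orientation: [-180.0, 0.0, -82.9]
force: [-0.1, -0.8, -0.6]
opening: 0.0005
gripper_force: 0.0
```

```bash
python3 - <<'E'
from h import *
snap('wrist','w5.png');snap('side','d5.png');o=ctrl.get_obs();print(o['clock'],o['tool_pos'],o['force'])
a=cv2.resize(cv2.imread('pics/w5.png')[:260,170:470],None,fx=1.9,fy=1.9)
cv2.imwrite('pics/w5c.png',a)
E
```

```text
20.6 [0.5236077  0.13251385 0.17126657] [ 0.16883277 -0.26594844 -0.77499753]
```

View pics/w5c.png

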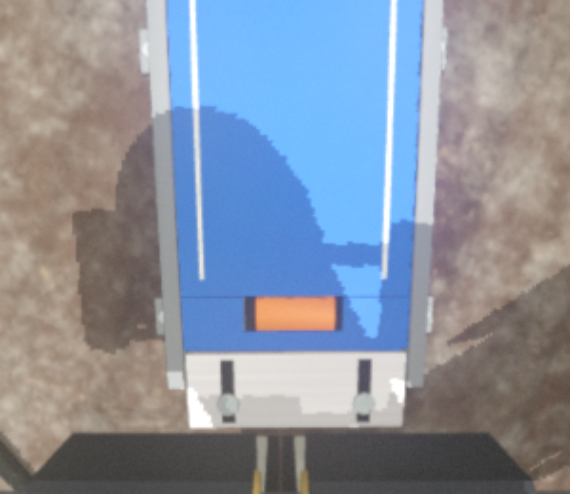

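The lid's leading edge (y≈350) lies against the end strip, and the orange ridge fills the lid's slot at (293,313). The robot is clear of everything, so I'll hand the job in.

```bash
python3 -c "
from plant import ctrl
print(ctrl.close_job())"
```

```text
the job is handed in; nothing more can be done
None
```

The small heat sink is in the box and the lid is home against the end strip, with the ridge showing in its slot; the highest push force I read was about 13 N, and the job was handed in at about 20.6 s with no verdict returned.

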